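# Turn the desk carousel until the eraser is at the pointer

### The arm

A 6-joint arm with a two-finger parallel gripper is mounted at the origin on a cart in front of the work surface, level with it; the furniture and walls round the work are solid. World frame = base frame: x ahead of the robot, y to its left, z up, the work surface at z = 0. Lengths are in mm, angles in rad, forces in N, time in s.
With the tool pointing down it reaches from about 400 to 925 mm from the base axis. Payload 12.5 kg.
Tool frame: the origin (TCP) lies midway between the tips of the shut fingers; the grasp point (between the pads) lies 19 mm behind it; z points along the fingers, y is the line along which they close (so a half turn about z gives the same grasp; the last joint's range is limited). The gripper opens to 95 mm and grips with 3 to 60 N. Pads are 20 mm wide; open, the fingers measure 119 mm over their backs; the gripper's body (75 mm by 180 mm) begins 59 mm behind the grasp point.
Start: joints at [-1.428, 0.491, 1.559, -0, 1.092, -0.106], TCP at [153.923, -605.768, 214.661] pointing down, gripper open.
Joint ranges: [-3.1, 3.1], [-0.84, 2.19], [0.05, 2.79], [-1.13, 4.28], [0.06, 2.93], [-2.69, 2.69]. Speed limits (rad/s): [2.22, 2.22, 2.79, 3.14, 3.14, 3.14].

### API

Orientations are given as [roll, pitch, yaw] about the fixed x, y, z axes, in that order (R = Rz(yaw) Ry(pitch) Rx(roll)).
In Python, from cell import env gives the robot as it stands.
- The arm moves only by the tool arm_command, never from a script. Its argument "targets" is a list of rows, each a list of 5 numbers: the shift along the tool's x, y, z in mm, then the turn about the tool's z in degrees, then the opening, from 0 (shut) to 1 (fully open). In form: [[tx, ty, tz, roll, fingers], ...]. A call has 1 to 5 rows; each row is the pose to reach, as a shift and turn from the pose commanded when the call began, along the tool's axes at that moment; what a row does not reach only later rows make up. A row lasts 1/10 s, in which the tool goes at most 50 mm and 8.59 degrees, less where a joint would pass 70% of its speed; a pose out of reach is approached as far as the arm can. A call with a gripper value outside its range is refused whole. The fingers move at their own pace and stop on an object; the grip force is fixed at half the most. Time passes only in rows, so rows that repeat a pose let the fingers close. It gives the time, the measured TCP pose, the force, the opening and the grip force at its end, in the units of the state.
- env.state(): the state, without advancing time (a new reading comes with each control period).
- env.read_camera(name): name is "side" or "top" or "wrist"; returns a dict with "frame" (400x640x3 uint8, red, green, blue), "vertical_fov" (degrees; the focal length in pixels is half the picture's height over the tangent of half this angle, whatever the lens; pixels are square), "cx", "cy" (the principal point, pixels), "k1" (the pictures are not rectified: a ray, as slopes to the right and down, at radius r is drawn at 1 + k1 r^2 times it, then the intrinsics apply), "world_from_camera" (4x4, takes a point from camera to world coordinates); the wrist camera has in their place "hand_eye" (4x4, takes a point from camera to tool coordinates, whose origin is the TCP and whose axes are the flange's). Camera axes: x right, y down, z forward; pixel columns grow to the right and rows downward; lengths in mm; the calibration is good to about 2 mm. A picture is of the moment at which its call begins: read the wrist's pose just before it. There is no depth.
- env.job_done(): hands the job in; it is judged then, once.
The state is a dict: "t": time; "joints": joint angles; "qvel": joint speeds; "tau": joint torques, N m; "eef_pos": TCP position; "tcp_rot": TCP orientation; "ft_force": force on the tool from outside, world axes, zero at the start; "moment": the same for the moment, N m; "opening": opening from 0.0 (shut) to 1.0 (fully open); "grip_force": force on a finger pad.
Only numpy, scipy, OpenCV 4.12 (cv2) and the standard library are available. Lean on these libraries where they do the work, as an engineer would, in place of code of your own. Each camera call takes 0.05 s, during which the arm holds its last target. There are 200 camera calls.

### The job

Bring the green-and-white eraser round to the front: with the fingertips, gently push the upright pegs on the rim of the round desk carousel until the eraser lies in line with the red pointer that sticks out from under it. Do not touch or lift the things lying in the carousel, do not fling it round, and leave everything else on the desk where it is.

Things in the scene. Friction and masses are not known exactly. Their poses are not given: they have to be found in the camera images.
- carousel_base: The fixed foot of the carousel: a low black disc, 156 mm across and 11 mm high, on the desk. Origin: centre of its underside, on the turning axis. A flat red pointer (22 mm wide, 7 mm thick, arrow-shaped end) runs along its own -x axis and sticks out from under the carousel, ending 145 mm from the axis.
- carousel: The turning part: round pale wooden tray, 216 mm across, on the foot's axis. Turns without stops either way and stays where it is left (about 1 N at the rim turns it, no coasting). Origin on the axis, 13 mm above the desk; z up. Floor 8 mm, rim top 24 mm (rim 14 mm wide), hub 30 mm above the origin. Crossing dividers along its x and y axes make four quarter compartments.
- peg_a (a point): Centre of the top, 93 mm above the desk, of the peg on the carousel's +x axis. Four like dark upright round pegs, 14 mm thick, stand on the rim at the divider ends, at (+-101, 0) and (0, +-101) mm from the axis in the carousel's x, y. They are plain from 42 to 93 mm above the desk; a 20 mm collar is below.
- eraser: The eraser, green paper sleeve with a white end, 21 x 48 x 12 mm, lying loose in one of the four compartments about 56 mm from the axis, at any yaw. Origin: centre of its underside.
- usb_stick: Dark red memory stick, 18 x 56 x 8 mm, loose in another compartment; origin: centre of its underside.
- sharpener: Small brass-coloured pencil sharpener, 15 x 26 x 14 mm, loose in another compartment; origin: centre of its underside.
- white_adapter: White adapter block, 24 x 48 x 13 mm, loose in another compartment; origin: centre of its underside.
- mug_tea: Beige tea mug, green inside, 90 x 129 x 94 mm, standing left of the carousel; origin: centre of its underside. A bystander.
- tape_measure: Yellow tape measure, 34 x 79 x 60 mm, standing on the far left; origin: centre of its underside. A bystander.
- marker_orange: Orange highlighter with a black cap, 16 x 118 x 14 mm, lying near the front edge of the desk; origin: centre of its underside. A bystander.

How it is judged:
By the outcome, as a careful person would: the job done as asked, in the order asked, and still so for the second after the job is handed in, with the robot touching nothing.
It also fails if it takes over 54 s, if anything falls off the work surface, if the arm or the gripper's body presses on something with over 40 N, if the wrist force passes 120 N, or if a joint passes its speed limit or range.

## Working session

There is one attempt and no reset: what is moved stays moved. The work goes in short steps, Python scripts to look and compute and a tool call to move; the robot and the scene stay as the last step left them, time stands still between calls to the robot, and variables do not carry over. Pictures are saved under pics/ and viewed, at most 10 in all, crops included, and the job is handed in when it is done.

Besides the shell and the picture viewer there is one more tool, called after "Call:" as a command line: name --pt "numbers of a row" for each row, then --argument value for the rest. arm_command: Moves the arm, as the interface text tells. Its arguments: {"type":"object","properties":{"targets":{"type":"array","items":{"type":"array","items":{"type":"number"}}}},"required":["targets"]}

```bash
mkdir -p pics; cat > h.py <<'E'
import numpy as np, cv2
from cell import env
def cam(n):
    c=env.read_camera(n); return c
def K(c):
    f=c["frame"].shape[0]/2/np.tan(np.radians(c["vertical_fov"])/2)
    return np.array([[f,0,c["cx"]],[0,f,c["cy"]],[0,0,1.]])
def ray_plane(c,uv,z,T=None):
    T=np.array(c["world_from_camera"]) if T is None else T
    uv=np.array(uv,float).reshape(-1,1,2)
    p=cv2.undistortPoints(uv,K(c),np.array([c["k1"],0,0,0.])).reshape(-1,2)
    d=np.c_[p,np.ones(len(p))]@T[:3,:3].T; o=T[:3,3]
    return o+d*((z-o[2])/d[:,2])[:,None]
def save(c,n): cv2.imwrite("pics/"+n,c["frame"][:,:,::-1])
E
python3 - <<'E'
from h import *
print(env.state())
for n in("top","side"):
    c=cam(n); save(c,n+"1.png"); print(n,{k:v for k,v in c.items() if k!="frame"})
E
```

```text
{'t': 0.0, 'joints': array([-1.42762017e+00,  4.91542287e-01,  1.55944552e+00,  1.27648146e-05,
        1.09173404e+00, -1.05625116e-01]), 'qvel': array([-1.71437642e-03, -2.63996403e-05, -1.10636991e-03, -1.62280056e-04,
        1.41995483e-04,  4.68977723e-04]), 'tau': array([ 1.45045942e-03, -6.12645936e+01, -2.58184683e+01,  6.92514726e-02,
        4.82196989e-02, -1.06947061e-04]), 'eef_pos': array([ 153.875206  , -605.50260339,  214.07384506]), 'tcp_rot': array([-3.14047095e+00, -1.30307445e-04,  2.48795307e-01]), 'ft_force': array([-0.64776757, -0.04831283, -0.55865284]), 'moment': array([-0.04359916,  0.02024333, -0.0172412 ]), 'grip_force': 0.0, 'opening': 1.0009877801809226}
top {'vertical_fov': 44.16766207953511, 'cx': 316.0585697862104, 'cy': 204.17855772329992, 'k1': -0.03556128278732852, 'world_from_camera': array([[ 1.14567430e-02, -9.80260675e-01,  1.97377184e-01,
         3.18711204e+02],
       [-9.99933986e-01, -1.10584494e-02,  3.12003440e-03,
         5.74315821e+01],
       [-8.75761411e-04, -1.97399900e-01, -9.80322657e-01,
         1.14518058e+03],
       [ 0.00000000e+00,  0.00000000e+00,  0.00000000e+00,
         1.00000000e+00]])}
side {'vertical_fov': 48.33606835837813, 'cx': 313.9875532591181, 'cy': 201.16593667074653, 'k1': -0.04940146258952797, 'world_from_camera': array([[-5.89271984e-01, -6.94402979e-01,  4.12992774e-01,
         1.18295678e+01],
       [-8.07808451e-01,  5.15425134e-01, -2.85976287e-01,
         3.98705150e+02],
       [-1.42840697e-02, -5.02136867e-01, -8.64670187e-01,
         1.10844497e+03],
       [ 0.00000000e+00,  0.00000000e+00,  0.00000000e+00,
         1.00000000e+00]])}
```

View pics/top1.png

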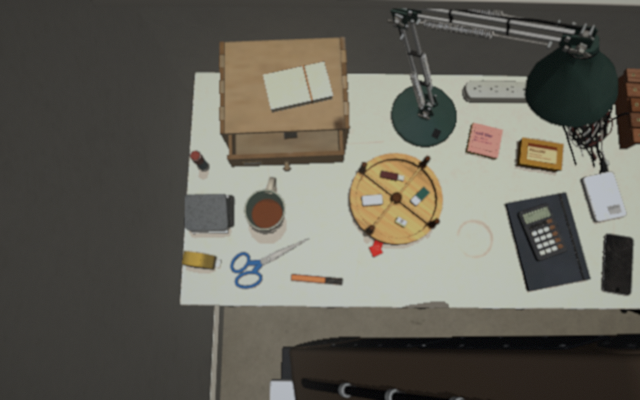

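View pics/side1.png

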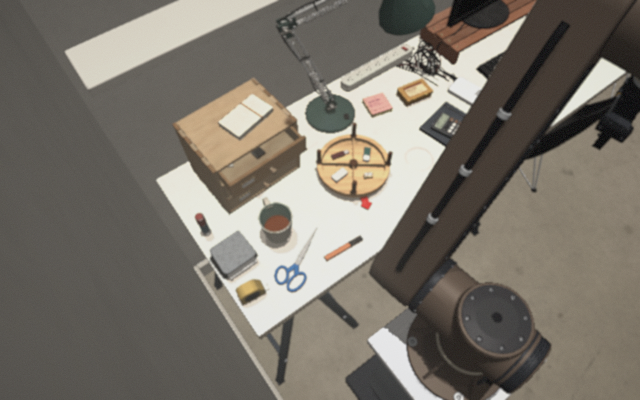

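The top view shows the carousel centred near (396,199), the eraser near (420,195) and the red pointer near (376,250). The pegs are at about (427,161), (361,168), (366,228) and (433,223). The lamp stands behind the carousel and the mug and scissors are to its left.

```bash
python3 - <<'E'
from h import *
c=cam("top"); f=c["frame"]; hsv=cv2.cvtColor(f,cv2.COLOR_RGB2HSV)
roi=np.zeros(f.shape[:2],np.uint8); roi[140:262,335:455]=255
def m(lo,hi): return cv2.inRange(hsv,lo,hi)&roi
wood=m((8,70,120),(25,255,255)); 
wood=cv2.morphologyEx(wood,cv2.MORPH_OPEN,np.ones((3,3)))
ct=max(cv2.findContours(wood,0,1)[0],key=cv2.contourArea)
h=cv2.convexHull(ct); P=ray_plane(c,h.reshape(-1,2),37)[:,:2]
A=np.c_[2*P,np.ones(len(P))]; s=np.linalg.lstsq(A,(P**2).sum(1),rcond=None)[0]
print("tray",s[:2],"R",np.sqrt(s[2]+s[0]**2+s[1]**2)); C=s[:2]
red=m((0,170,130),(6,255,255))|m((174,170,130),(180,255,255))
red[:235]=0
ys,xs=np.nonzero(red); Q=ray_plane(c,np.c_[xs,ys],7)[:,:2]-C
print("red n",len(xs),"mean",Q.mean(0),"far",np.hypot(*Q.T).max(),"ang",np.degrees(np.arctan2(*Q.mean(0)[::-1])))
g=m((60,60,20),(105,255,140)); g[:180]=0; g[210:]=0
n,l,st,ce=cv2.connectedComponentsWithStats(g); print(st[1:].tolist(),ce[1:].tolist())
dark=cv2.inRange(hsv,(0,0,0),(180,255,60))&roi
n,l,st,ce=cv2.connectedComponentsWithStats(dark)
for i in range(1,n):
    if st[i,4]>8: print("dark",st[i].tolist(),ce[i].round(1))
print("hub",ray_plane(c,[(396.5,198)],43)-np.r_[C,0])
for u in [(427,161),(361,168),(366,228),(433,223)]:
    q=ray_plane(c,[u],65)[0,:2]-C; print(u,np.hypot(*q).round(1),np.degrees(np.arctan2(q[1],q[0])).round(1))
q=ray_plane(c,[(420,195)],33)[0,:2]-C; print("er",q,np.degrees(np.arctan2(q[1],q[0])))
cv2.imwrite("pics/crop1.png",cv2.resize(f[135:270,325:465,::-1],None,fx=4.4,fy=4.4,interpolation=cv2.INTER_CUBIC))
E
```

```text
tray [ 559.72415763 -122.34770152] R 107.04831503495109
red n 106 mean [-113.70805273   43.49295491] far 139.548679746481 ang 159.0683124110774
[[417, 189, 11, 10, 68]] [[422.0, 193.5]]
dark [406, 140, 37, 6, 66] [423.1 142.8]
dark [419, 159, 9, 9, 42] [423.1 163.1]
dark [359, 166, 6, 7, 29] [362.1 169.2]
dark [427, 221, 10, 7, 42] [431.6 223.8]
dark [365, 228, 7, 7, 30] [368.4 230.9]
hub [[-2.60233642 -0.62142485 43.        ]]
(427, 161) 105.1 -40.7
(361, 168) 102.6 53.2
(366, 228) 104.8 136.6
(433, 223) 99.8 -129.4
er [  7.28376565 -56.88040493] -82.70275735423627
```

View pics/crop1.png

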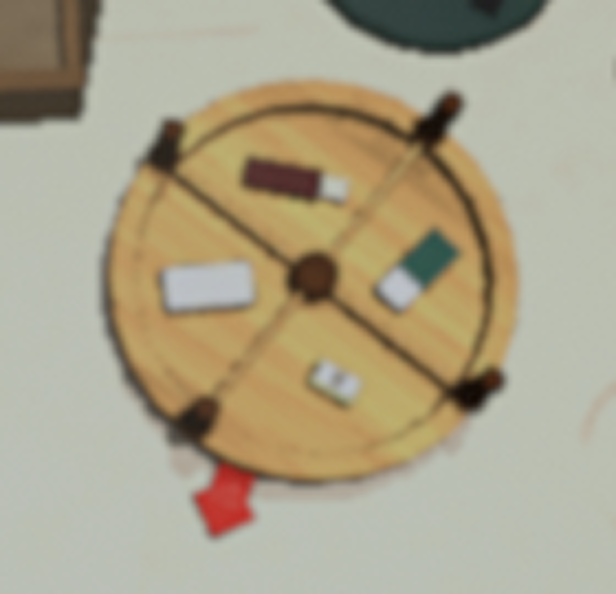

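The crop confirms it: eraser centre at crop (418,270), in the right-hand compartment at about -83°. The red pointer, at crop (225,500), lies at about 159°, so the carousel must turn about 118° clockwise. I'll do it in two pushes on the free right and front side, away from the cabinet and lamp: first the front-right peg (about -130°), then the next one. Approaching now.

Call:
arm_command --pt "21 -13 0 0 0" --pt "59 -37 0 0 0" --pt "101 -64 0 0 0" --pt "143 -90 0 0 0" --pt "185 -117 0 0 0"

```text
t: 0.65
eef_pos: [305.3, -445.3, 214.5]
tcp_rot: [-3.142, -0.0, 0.248]
ft_force: [1.4, 0.4, 0.2]
opening: 0.635
grip_force: 0.0
```

Call:
arm_command --pt "42 -27 0 -8 0" --pt "84 -53 5 -16 0" --pt "126 -80 15 -24 0" --pt "168 -106 25 -32 0" --pt "205 -129 35 -40 0"

```text
t: 1.15
eef_pos: [472.6, -269.5, 179.4]
tcp_rot: [3.141, 0.0, 0.953]
ft_force: [-0.5, -0.5, 0.3]
opening: 0.215
grip_force: 0.0
```

```bash
cat >> h.py <<'E'
C=np.array([558.,-122.5])
def delta(x,y,z,yawdeg,s=None):
    s=s or env.state(); p=s["eef_pos"]; w=s["tcp_rot"][2]; d=np.array([x,y,z])-p
    q=p[:2]-C
    print("t",s["t"],"p",p.round(1),"yaw",np.degrees(w).round(1),"polar r,th",np.hypot(*q).round(1),np.degrees(np.arctan2(q[1],q[0])).round(1),"F",s["ft_force"].round(1),"op",round(s["opening"],2))
    print("shift",(d[0]*np.cos(w)+d[1]*np.sin(w)).round(1),(d[0]*np.sin(w)-d[1]*np.cos(w)).round(1),-d[2].round(1),"roll",round(np.degrees(w)-yawdeg,1))
def polar(th,z=58,r=101):
    t=np.radians(th); delta(C[0]+r*np.cos(t),C[1]+r*np.sin(t),z,th+180)
E
python3 -c "
from h import *
polar(-110,150)"
```

```text
t 1.15 p [ 472.6 -269.5  179.4] yaw 54.6 polar r,th 170.0 -120.2 F [-0.5 -0.5  0.3] op 0.22
shift 71.9 11.3 29.4 roll -15.4
```

Call:
arm_command --pt "25 4 6 -8 0" --pt "55 8 15 -15 0" --pt "71 11 25 -15 0" --pt "72 11 29 -15 0" --pt "72 11 29 -15 0"

```text
t: 1.65
eef_pos: [521.8, -219.5, 149.9]
tcp_rot: [-3.14, 0.0, 1.206]
ft_force: [-0.7, -0.6, 0.5]
opening: 0.006
grip_force: 0.0
```

```bash
python3 -c "
from h import *
polar(-110,58)
c=cam('wrist');save(c,'w1.png')"
```

```text
t 1.65 p [ 521.8 -219.5  149.9] yaw 69.1 polar r,th 103.5 -110.5 F [-0.7 -0.6  0.5] op 0.01
shift 2.5 0.8 91.9 roll -0.9
```

View pics/w1.png

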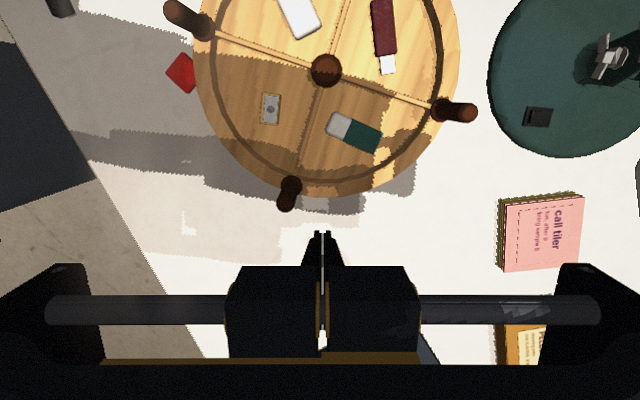

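The wrist view shows the nearest peg at (288,195), left of and ahead of the shut fingertips at (322,235). The way down is clear.

Call:
arm_command --pt "2 1 20 0 0" --pt "2 1 50 0 0" --pt "2 1 75 0 0" --pt "2 1 88 0 0" --pt "2 1 92 0 0"

```text
t: 2.2
eef_pos: [523.3, -218.5, 57.9]
tcp_rot: [-3.14, -0.0, 1.207]
ft_force: [-0.5, -0.3, 0.4]
opening: 0.005
grip_force: 0.0
```

Call:
arm_command --pt "0.2 -5.5 0 3 0" --pt "0.8 -12.5 0 7 0" --pt "1.9 -19.5 0 11 0" --pt "3.5 -26.5 0 15 0" --pt "6 -34.5 0 20 0"

```text
t: 2.7
eef_pos: [494.3, -200.8, 60.0]
tcp_rot: [3.139, -0.0, 0.855]
ft_force: [1.2, -0.7, -0.8]
opening: 0.003
grip_force: 0.6
```

```bash
python3 -c "
from h import *
polar(-130,58)"
```

```text
t 2.7 p [ 494.3 -200.8   60. ] yaw 49.0 polar r,th 100.9 -129.1 F [ 1.2 -0.7 -0.8] op 0.0
shift -0.1 -1.5 2.0 roll -1.0
```

Call:
arm_command --pt "0.2 -7 0.5 4 0" --pt "1 -14 1 8 0" --pt "2.2 -21 1.5 12 0" --pt "3.9 -28 2 16 0" --pt "6.1 -34.5 2 20 0"

```text
t: 3.2
eef_pos: [472.2, -173.5, 58.0]
tcp_rot: [3.139, -0.001, 0.507]
ft_force: [-0.1, -0.8, 1.3]
opening: 0.002
grip_force: 0.6
```

Call:
arm_command --pt "0.2 -7 0 4 0" --pt "1 -14 0 8 0" --pt "2.2 -21 0 12 0" --pt "3.9 -28 0 16 0" --pt "6.1 -34.5 0 20 0"

```text
t: 3.7
eef_pos: [460.6, -140.3, 57.9]
tcp_rot: [3.14, -0.002, 0.158]
ft_force: [-0.5, -1.9, -0.2]
opening: 0.007
grip_force: 0.6
```

```bash
python3 -c "
from h import *
polar(-175,58)"
```

```text
t 3.7 p [ 460.6 -140.3   57.9] yaw 9.0 polar r,th 99.0 -169.7 F [-0.5 -1.9 -0.2] op 0.01
shift -1.8 -9.4 -0.1 roll 4.0
```

```bash
python3 - <<'E'
from h import *
print(env.state()["joints"].round(2))
c=cam("top"); f=c["frame"]
print("cab corner z0,z150",ray_plane(c,[(347,155)],0)[0],ray_plane(c,[(348,128)],150)[0],"mug",ray_plane(c,[(265,210)],90)[0])
cv2.imwrite("pics/crop2.png",cv2.resize(f[135:270,325:465,::-1],None,fx=4.4,fy=4.4,interpolation=cv2.INTER_CUBIC))
E
```

```text
[-0.43  0.53  2.06 -0.    0.55  0.98]
cab corner z0,z150 [671.49119273 -12.39005666   0.        ] [685.16677962  -5.46141483 150.        ] mug [516.96379015 171.91243675  90.        ]
```

View pics/crop2.png

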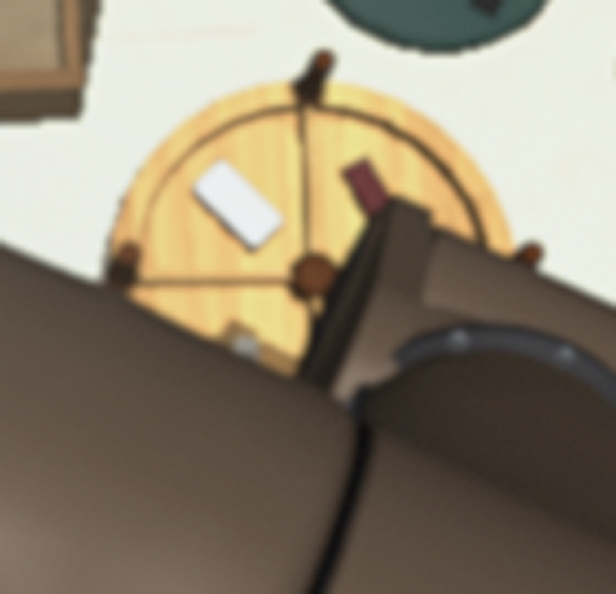

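The carousel has turned about 50°: its pegs now stand near 0/90/180/-90°. The cabinet front is at x≈671, so the same peg can be pushed on.

Call:
arm_command --pt "-1 -7 0 4 0" --pt "-0.8 -14 0 8 0" --pt "0.5 -21 0 12 0" --pt "2.3 -28 0 16 0" --pt "4.5 -34.5 0 20 0"

```text
t: 4.25
eef_pos: [459.5, -105.4, 57.6]
tcp_rot: [3.141, -0.002, -0.19]
ft_force: [-0.3, -0.7, 0.7]
opening: 0.005
grip_force: 0.6
```

Call:
arm_command --pt "0.2 -7 0 4 0" --pt "1 -14 0 8 0" --pt "2.2 -21 0 12 0" --pt "3.9 -28 0 16 0" --pt "6.1 -34.5 0 20 0"

```text
t: 4.75
eef_pos: [471.8, -72.5, 57.5]
tcp_rot: [-3.142, -0.001, -0.539]
ft_force: [-1.3, -0.0, 0.1]
opening: 0.004
grip_force: 0.6
```

```bash
python3 -c "
from h import *
polar(141,58);print(env.state()['joints'].round(2))"
```

```text
t 4.75 p [471.8 -72.5  57.5] yaw -30.9 polar r,th 99.6 149.9 F [-1.3 -0.   0.1] op 0.0
shift -0.4 -15.6 -0.5 roll -351.9
[-0.29  0.53  2.07 -0.    0.54  1.82]
```

Call:
arm_command --pt "-0.5 -7 0 4 0" --pt "0 -14 0 8 0" --pt "1.2 -21 0 12 0" --pt "2.9 -28 0 16 0" --pt "5.1 -34.5 0 20 0"

```text
t: 5.25
eef_pos: [493.9, -45.4, 57.5]
tcp_rot: [-3.141, -0.001, -0.888]
ft_force: [-1.7, 0.5, -0.2]
opening: 0.0
grip_force: 0.6
```

```bash
python3 - <<'E'
from h import *
polar(123,58)
c=cam("wrist"); save(c,"w2.png")
E
```

```text
t 5.25 p [493.9 -45.4  57.5] yaw -50.9 polar r,th 100.2 129.8 F [-1.7  0.5 -0.2] op 0.0
shift -0.2 -11.9 -0.5 roll -353.9
```

View pics/w2.png

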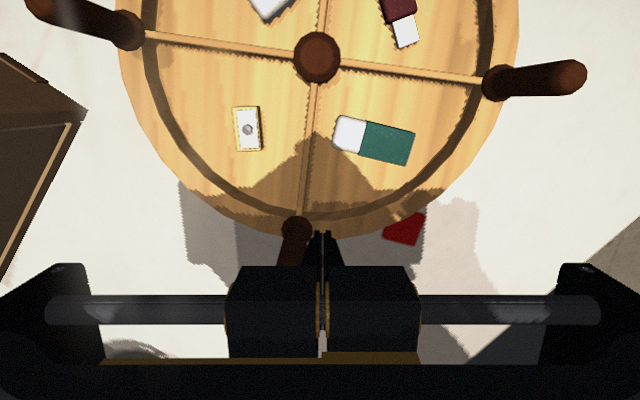

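The wrist view shows the eraser centred near (375,141), the hub at (317,57), and the red pointer at (405,230), so a little more turning is needed. I'll measure the remaining angle.

```bash
cat > m.py <<'E'
from h import *
from scipy.spatial.transform import Rotation as R
def meas(er0):
    s=env.state(); c=cam("wrist"); f=c["frame"]; T=np.eye(4)
    T[:3,:3]=R.from_euler("xyz",s["tcp_rot"]).as_matrix(); T[:3,3]=s["eef_pos"]; T=T@np.array(c["hand_eye"])
    hsv=cv2.cvtColor(f,cv2.COLOR_RGB2HSV)
    g=cv2.inRange(hsv,(65,80,30),(100,255,160)); n,l,st,ce=cv2.connectedComponentsWithStats(g)
    i=min(range(1,n),key=lambda i:np.hypot(*(ce[i]-er0))-(st[i,4]>300)*1e3)
    w=cv2.inRange(hsv,(0,0,150),(180,40,255)); nw,lw,sw,cw=cv2.connectedComponentsWithStats(w)
    js=[j for j in range(1,nw) if 150<sw[j,4]<4000 and np.hypot(*(cw[j]-ce[i]))<60]
    pts=np.argwhere((l==i)|np.isin(lw,js))[:,::-1].astype(np.float32)
    box=cv2.minAreaRect(pts); print("eraser px",box)
    red=cv2.inRange(hsv,(0,170,60),(6,255,255))|cv2.inRange(hsv,(174,170,60),(180,255,255))
    n,l,st,ce=cv2.connectedComponentsWithStats(red); k=1+st[1:,4].argmax()
    Q=ray_plane(c,np.argwhere(l==k)[:,::-1],7,T)[:,:2]
    cs=ray_plane(c,cv2.boxPoints(box),33,T)[:,:2]; e=cs.mean(0)
    print("sides",np.linalg.norm(cs[0]-cs[1]),np.linalg.norm(cs[1]-cs[2]))
    for nm,q in(("er",e),("red",Q.mean(0)),):
        d=q-C; print(nm,q,np.hypot(*d),np.degrees(np.arctan2(d[1],d[0])))
    d=Q-C; print("red r",np.hypot(*d.T).min(),np.hypot(*d.T).max(),len(Q))
    return c,T
E
python3 - <<'E'
from m import *
c,T=meas((380,141))
print("hub",ray_plane(c,[(317,57)],43,T)[0])
E
```

```text
eraser px ((372.4619445800781, 140.72918701171875), (77.99837493896484, 34.49766540527344), 14.620874404907227)
sides 19.872369394035918 45.8950612738515
er [ 507.38801134 -109.95329544] 52.143966010986176 166.07706371437973
red [440.56773326 -78.40756774] 125.4371549961096 159.42028995972615
red r 117.02675817971242 139.39354053197184 855
hub [ 560.88221864 -124.38860534   43.        ]
```

About 6° remains (eraser 165–166°, pointer 159°).

Call:
arm_command --pt "-0.3 -3.5 0 2 0" --pt "-0.2 -7 0 4 0" --pt "0 -10.5 0 6 0" --pt "0 -10.5 0 6 0"

```text
t: 5.75
eef_pos: [501.9, -38.9, 57.1]
tcp_rot: [-3.141, -0.001, -0.989]
ft_force: [0.7, -0.4, 1.0]
opening: 0.004
grip_force: 0.0
```

```bash
python3 - <<'E'
from m import *
polar(123,58)
meas((380,141))
E
```

```text
t 5.75 p [501.9 -38.9  57.1] yaw -56.6 polar r,th 100.6 123.8 F [ 0.7 -0.4  1. ] op 0.0
shift -0.4 -1.5 -0.9 roll -359.6
eraser px ((372.44122314453125, 139.7353057861328), (78.33900451660156, 34.68259048461914), 14.03624439239502)
sides 19.911967099045732 45.92674113388597
er [ 508.75773523 -105.20569989] 52.19093269389267 160.6482934645095
red [440.46398365 -78.4864352 ] 125.50660949203478 159.47064528160487
red r 117.33996954367922 139.60970095080174 878
```

Within about 1°. Backing off the peg, then lifting clear.

Call:
arm_command --pt "0 4 0 0 0" --pt "-2 10 0 0 0" --pt "-5 14 -25 0 0" --pt "-8 14 -65 0 0" --pt "-8 14 -105 0 0"

```text
t: 6.3
eef_pos: [484.2, -39.5, 162.5]
tcp_rot: [3.14, 0.001, -0.99]
ft_force: [0.4, 0.0, -0.2]
opening: 0.006
grip_force: 0.0
```

```bash
python3 - <<'E'
from m import *
delta(330,-480,210,-56.6)
E
```

```text
t 6.3 p [484.2 -39.5 162.5] yaw -56.7 polar r,th 111.0 131.6 F [ 0.4  0.  -0.2] op 0.01
shift 283.5 370.7 -47.5 roll -0.1
```

Call:
arm_command --pt "15 20 -20 0 0" --pt "38 50 -40 0 0" --pt "64 84 -48 0 0" --pt "92 120 -48 0 0" --pt "120 157 -48 0 0"

```text
t: 6.8
eef_pos: [418.7, -227.3, 210.0]
tcp_rot: [-3.141, -0.001, -0.989]
ft_force: [1.2, 0.3, -0.7]
opening: 0.0
grip_force: 0.0
```

Call:
arm_command --pt "28 37 0 0 0" --pt "56 74 0 0 0" --pt "84 111 0 0 0" --pt "112 148 0 0 0" --pt "140 185 0 0 0"

```text
t: 7.3
eef_pos: [340.4, -445.9, 209.6]
tcp_rot: [-3.142, 0.0, -0.99]
ft_force: [1.4, 0.1, 0.6]
opening: 0.002
grip_force: 0.0
```

Call:
arm_command --pt "25 33 0 0 0" --pt "35 46 0 0 0" --pt "35 46 0 0 0"

```text
t: 7.6
eef_pos: [321.5, -500.1, 209.0]
tcp_rot: [3.142, 0.001, -0.992]
ft_force: [-0.3, 0.4, 0.6]
opening: 0.008
grip_force: 0.0
```

```bash
python3 - <<'E'
from h import *
c=cam("top"); f=c["frame"]
for nm,u,z in(("er",0,33),):pass
cv2.imwrite("pics/crop3.png",cv2.resize(f[135:300,185:465,::-1],None,fx=2.8,fy=2.8,interpolation=cv2.INTER_CUBIC))
print(env.state()["eef_pos"])
E
```

```text
[ 322.1286747  -498.69462064  209.14603961]
```

View pics/crop3.png

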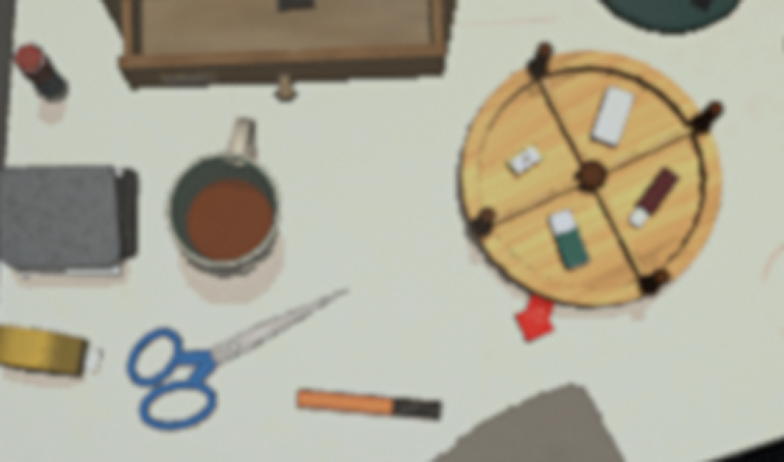

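The picture shows the eraser at crop (568,239), on the line from the hub at (591,176) to the pointer at (535,318). The bystanders are undisturbed. I'll do one numeric check, then hand in.

```bash
python3 - <<'E'
from h import *
c=cam("top")
a=[]
for C0 in (C,np.array([559.7,-123.4])):
    e=ray_plane(c,[(185+568/2.8,135+239/2.8)],33)[0,:2]-C0; p=ray_plane(c,[(185+535/2.8,135+318/2.8)],7)[0,:2]-C0
    a.append([np.degrees(np.arctan2(v[1],v[0])) for v in(e,p)])
print(np.round(a,1))
d=np.ptp(a,axis=1)
if d.max()<5: print(env.job_done())
E
```

```text
[[159.9 159. ]
 [159.6 158.9]]
the job is handed in; nothing more can be done
None
```

The eraser now lies in line with the red pointer, within about 1° by the final top-camera check. The carousel was turned about 118° by gentle pushes on one peg, the arm is clear, and the job is handed in.

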